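# Uncap the bearing stand and lift out the pulley shaft

## Robot

A 6-joint arm with a two-finger parallel gripper is mounted at the origin on the work surface. World frame = base frame: x ahead of the robot, y to its left, z up, the work surface at z = 0. Lengths are in mm, angles in rad, forces in N, time in s.
With the tool pointing down it reaches from about 300 to 875 mm from the base axis. Payload 4.2 kg.
Tool frame: the origin (TCP) lies on the mounting face of the last link; the fingertips stand 173 mm ahead of it and the grasp point (between the pads) lies 155 mm ahead of it (ctrl.finger_overhang is the x of the fingertips in the tool frame, in mm); x points along the fingers, y is the direction in which the jaws open and shut, and the axes are right-handed (so a half turn about x gives the same grasp; the last joint's range is limited). The gripper opens to 85 mm and grips with 20 to 120 N. Pads are 22 mm wide; open, the fingers measure 114 mm over their backs; the gripper's body (76 mm by 85 mm) begins 54 mm behind the grasp point. The pads swing forward as they close: fully open they stand 13 mm farther back than shut.
Start: joints at [-1.255, 0.32, 1.565, -0, 1.257, -0.02], TCP at [189.475, -542.883, 404.738] pointing down, gripper open.
Joint ranges: [-3.11, 3.11], [-0.84, 2.01], [0.21, 2.61], [-1.34, 4.49], [0.05, 2.63], [-2.56, 2.56]. Speed limits (rad/s): [2.57, 2.57, 3.14, 3.14, 3.14, 3.14].

## Interface

Orientations are given as a unit quaternion [w, x, y, z].
In Python, from station import sensors, vision, job, ctrl gives the robot as it stands. The module is installed in compiled form; this text tells all that it offers.
- The arm moves only by the tool arm_command, never from a script. Its argument "moves" is a list of rows, each an object with "slide": the shift along the world's x, y, z in cm, a list of three; "delta_rot": the turn, a rotation vector about the world's x, y, z in rad, a list of three; "gripper": the closure, from 0 (fully open) to 1 (shut). A call has 1 to 20 rows; each row shifts and turns the pose as measured when the row begins; what a row does not reach is not made up. A row lasts 1/8 s, in which the tool goes at most 62.5 mm and 10.7 degrees, less where a joint would pass 70% of its speed; a pose out of reach is approached as far as the arm can. A call with a gripper value outside its range is refused whole. The fingers move at their own pace and stop on an object; "grip_force" is the grip in N (left out, the last holds). Time passes only in rows, so rows that do not move let the fingers close. It gives the time, the measured TCP pose, the force and the opening at its end, in the units of the state.
- sensors.get_state(): the state, without advancing time (a new reading comes with each control period).
- vision.grab_frame(name): name is "scene" or "top" or "wrist"; returns the picture (400x640x3 uint8, red, green, blue); there is no depth.
- vision.camera_model(name): a dict with "fx", "fy", "cx", "cy" (pixels), "xyz" and "attitude" of the camera in the world; the wrist camera has in their place "hand_eye" (4x4, takes a point from camera to tool coordinates, whose origin is the TCP and whose axes are the tool frame's). Camera axes: x right, y down, z forward; pixel columns grow to the right and rows downward; lengths in mm; the calibration is good to about 2 mm. A picture is of the moment at which its call begins: read the wrist's pose just before it. camera_model takes no time and is no camera call.
- job.hand_in(): hands the job in, once; it reports no verdict.
The state is a dict: "t": time; "qpos": joint angles; "qvel": joint speeds; "tau": joint torques, N m; "position": TCP position; "eef_rot": TCP orientation; "wrist_force": force on the tool from outside, world axes, zero at the start; "wrist_torque": the same for the moment, N m; "grip_width": opening from 0.0 (shut) to 1.0 (fully open).
Only numpy, scipy, OpenCV 4.12 (cv2) and the standard library are available. Lean on these libraries where they do the work, as an engineer would, in place of code of your own. Each camera call takes 0.05 s, during which the arm holds its last target.

## Task

Lift the loose bearing cap off the stand, leaving the shaft where it lies, and set the cap down gently on its feet inside the shallow metal tray. Then take the shaft between its two supports, where it balances, and lift it straight up, level, until it hangs about 10 cm above its slots, and finish while still holding it there, steady and level. Leave the other things on the bench where they are.

Things in the scene. Friction and masses are not known exactly. Their poses are not given: they have to be found in the camera images.
- stand: Grey cast bearing stand, fixed to the bench. Base plate 100 (x) x 210 (y) x 14 mm; two pedestals 64 (x) x 32 (y) mm at y = -75 and +75 mm, tops 79 mm above the bench, each with a slot 24 mm wide along the stand's y, open at the top, its floor 65 mm above the bench. Origin: centre of the underside, on the bench; z up.
- cap: Loose dark steel bearing cap, 0.25 kg, resting on the pedestal at the stand's y = -75 mm, over the shaft. 64 mm along its x, 30 along its y (the shaft's direction), 48 tall: feet 14 high at the x ends, a bridge from 14 to 26, and a central block 30 x 30 mm from 26 to 48, to be pinched by its flat y faces. Origin: centre, at the feet's underside; z up. The shaft's top is 6 mm above that level.
- shaft: Bright steel shaft with an aluminium pulley, about 0.45 kg, lying level in the stand's slots along the stand's y, to be lifted straight out once the cap is off. Bar 20 mm across and 260 long along its own y; the pulley, 52 mm across, spans y = 103 to 121 mm. Origin: on the axis at mid-length, 75 mm above the bench when seated. It may be turned about its own y.
- balance (a point): The shaft's balance point (within 5 mm): on its axis, 30 mm from mid-length towards the pulley, on the bare bar between the pedestals; about 60 mm of air lies between the bar's axis and the base plate's top.
- tray: Shallow open aluminium tray, fixed to the bench on the robot's left or right, 130 x 130 mm, 16 mm high, walls 3 mm, floor about 3 mm thick. Origin: centre of the underside; x and y along its walls, z up.
- disc: Bystander: heavy steel brake disc, 130 mm across, 32 mm high with its central hat, lying flat on the other side from the tray. Origin: centre of the underside.
- bolt0: Bystander: hexagon bolt standing on its head, 42 mm tall, near the stand's robot side. Origin: centre of the underside.
- bolt1: Bystander: second such bolt beside the first.
- race: Bystander: steel bearing ring, 52 mm across, 15 mm high, flat on the bench beyond the stand. Origin: centre of the underside.
- wrench: Bystander: open wrench 170 mm long lying flat on the bench beyond the stand. Origin: on its underside, near the middle; it lies along its x.
- tin: Bystander: closed tin, 72 mm across, 85 mm tall. Origin: centre of the underside.
- carton: Bystander: closed cardboard carton 90 x 130 x 60 mm. Origin: centre of the underside.
There are look-alikes about, which are no part of the job. Of the things like the tray, leave any that is yellow; of the rest the smaller one is meant.

How it is judged (in metres and radians):
On the way, in this order (a step that is already met when the one before it is completed fails the run):
1. the cap is lifted at least 3 cm off the stand, gripped, with the shaft left in its slots (z of cap in the frame of stand above 0.109 m and contact force between cap and the fingers above 0.5 N and distance of shaft from where it was at the start of the episode below 0.015 m), for 0.1 s.
2. the cap is lowered, still gripped, to within 2.5 cm of the tray's underside (x of cap in the frame of tray between -0.05 and 0.05 m and y of cap in the frame of tray between -0.05 and 0.05 m and z of cap in the frame of tray below 0.025 m and contact force between cap and the fingers above 0.5 N and distance of shaft from where it was at the start of the episode below 0.015 m), for 0.04 s.
3. the cap stands released on its feet in the tray, the shaft still in its slots (x of cap in the frame of tray between -0.05 and 0.05 m and y of cap in the frame of tray between -0.05 and 0.05 m and z of cap in the frame of tray below 0.012 m and angle between cap's own z axis and vertical below 0.2 rad and contact force between cap and the fingers below 0.1 N and linear speed of cap below 0.03 m/s and distance of shaft from where it was at the start of the episode below 0.015 m), for 0.2 s.
4. the shaft is lifted out and held level, 6 to 17 cm above its seat (angle between shaft's own y axis and vertical between 1.4658 and 1.6758 rad and z of shaft in the frame of stand between 0.135 and 0.245 m and horizontal distance between shaft and stand below 0.06 m and contact force between shaft and the fingers above 1 N and contact force between shaft and stand below 0.1 N and contact force between shaft and cap below 0.1 N and linear speed of shaft below 0.03 m/s and angular speed of shaft below 0.2 rad/s), for 0.3 s.
At the end, for the whole second after the job is handed in: Cap stands released on its feet in the tray (within 50 mm of its centre along each wall, tilt under 0.2 rad). Shaft held by the fingers alone, still, level within 6 degrees, 60 to 170 mm above its seat, its middle within 60 mm of straight above the stand's centre (all of step 4 and x of cap in the frame of tray between -0.05 and 0.05 m and y of cap in the frame of tray between -0.05 and 0.05 m and z of cap in the frame of tray below 0.012 m and angle between cap's own z axis and vertical below 0.2 rad and contact force between cap and the fingers below 0.1 N and linear speed of cap below 0.03 m/s); the arm keeps its last pose, push and grip.
It fails at once if a bystander was moved more than 3 cm (distance of any of disc, bolt0, bolt1, race, wrench, tin, carton from where it was at the start of the episode above 0.03 m).
It fails at once if the shaft tipped more than 20 degrees from level (angle between shaft's own y axis and vertical below 1.2208 rad or angle between shaft's own y axis and vertical above 1.9208 rad).
It also fails if it takes over 58 s, if anything falls off the work surface, if the arm or the gripper's body presses on something with over 40 N, if the wrist force passes 120 N, or if a joint passes its speed limit or range.

## Working session

There is one attempt and no reset: what is moved stays moved. The work goes in short steps, Python scripts to look and compute and a tool call to move; the robot and the scene stay as the last step left them, time stands still between calls to the robot, and variables do not carry over. Pictures are saved under pics/ and viewed, and the job is handed in when it is done.

Besides the shell and the picture viewer there is one more tool, called after ">>>" in YAML: its name, and indented under it one key for each argument. arm_command: Moves the arm, as the interface text tells. Its arguments: {"type":"object","properties":{"moves":{"type":"array"},"grip_force":{"type":"number"}},"required":["moves"]}

```bash
mkdir -p pics; python3 - <<'E'
from station import sensors, vision, job, ctrl
import cv2
for n in ("scene","top"):
    im=vision.grab_frame(n); cv2.imwrite(f"pics/{n}0.png",im[:,:,::-1])
    print(n,vision.camera_model(n))
print(vision.camera_model("wrist"))
print(sensors.get_state())
E
```

```text
scene {'fx': 362.5367737959447, 'fy': 362.5367737959447, 'cx': 318.1758786742303, 'cy': 193.52694742577742, 'xyz': array([1096.85089416, -589.15981384,  761.17807839]), 'attitude': array([-0.40707377,  0.81608588,  0.36870747, -0.1798599 ])}
top {'fx': 501.1396225656862, 'fy': 501.1396225656862, 'cx': 313.1371997602726, 'cy': 203.31455164659204, 'xyz': array([ 189.79985451,    8.14716451, 1480.12147668]), 'attitude': array([ 0.05942997, -0.69743093,  0.7122634 , -0.05233564])}
{'fx': 359.0208811098112, 'fy': 359.0208811098112, 'cx': 315.07115270096955, 'cy': 196.20122060491252, 'hand_eye': array([[-8.68881622e-04, -2.66898029e-01,  9.63724383e-01,
         3.03184937e+01],
       [ 9.99999597e-01, -4.49627115e-04,  7.77065201e-04,
         2.41143977e-02],
       [ 2.25919444e-04,  9.63724670e-01,  2.66898312e-01,
        -6.87684400e+01],
       [ 0.00000000e+00,  0.00000000e+00,  0.00000000e+00,
         1.00000000e+00]])}
{'t': 0.1, 'qpos': array([-1.25500434e+00,  3.20213106e-01,  1.56553903e+00,  1.48383375e-05,
        1.25738808e+00, -1.99892692e-02]), 'qvel': array([ 0.00107427, -0.00152969, -0.00162862, -0.00158056, -0.00088521,
       -0.00106203]), 'tau': array([ 5.63950107e-04, -4.16405368e+01, -2.34702623e+01,  1.95741228e-05,
        4.95479224e-03, -2.36155373e-06]), 'position': array([ 189.4291347 , -542.74489926,  403.98164694]), 'eef_rot': array([-0.11761613, -0.69708883, -0.11869994,  0.69724022]), 'wrist_force': array([-0.51548253,  0.65415679,  0.19032171]), 'wrist_torque': array([-0.03535583,  0.00434773, -0.0026368 ]), 'grip_width': 0.9957122019132826}
```

View pics/scene0.png

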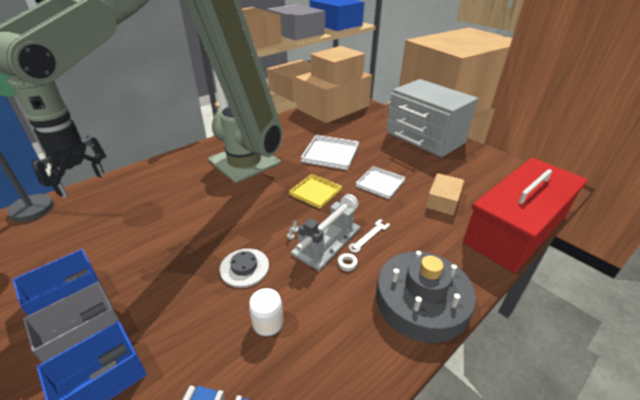

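View pics/top0.png

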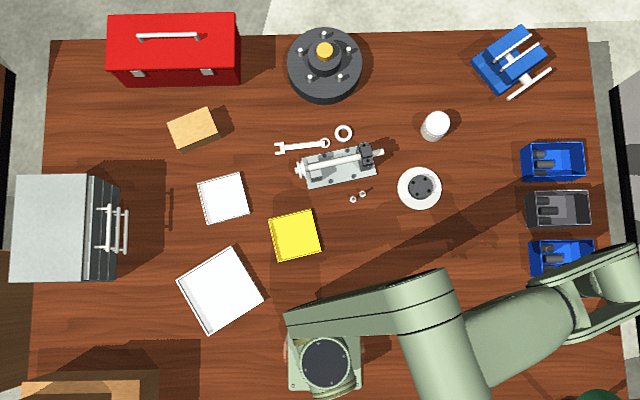

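The top view shows three tray-like things: yellow at (295,235), small white at (223,198) and large white at (220,290). Leaving out the yellow one, the smaller white tray at (223,198) is the one meant. I'll confirm it by size and in a crop.

```bash
cat > h.py <<'E'
import numpy as np, cv2
from scipy.spatial.transform import Rotation as R
from station import sensors, vision, job, ctrl
def q2R(q): return R.from_quat([q[1],q[2],q[3],q[0]]).as_matrix()
def cam(name,st=None):
    m=vision.camera_model(name)
    K=np.array([[m['fx'],0,m['cx']],[0,m['fy'],m['cy']],[0,0,1]])
    if name=='wrist':
        st=st or sensors.get_state(); H=np.array(m['hand_eye']); Rt=q2R(st['eef_rot'])
        return K,Rt@H[:3,:3],Rt@H[:3,3]+st['position']
    return K,q2R(m['attitude']),np.array(m['xyz'])
def ray(c,u,v,z):
    K,Rc,t=c; d=Rc@np.linalg.solve(K,[u,v,1]); return t+d*(z-t[2])/d[2]
def proj(c,p):
    K,Rc,t=c; q=K@(Rc.T@(np.asarray(p,float)-t)); return q[:2]/q[2]
def crop(src,dst,x0,y0,x1,y1,s):
    im=cv2.imread(src)[y0:y1,x0:x1]; cv2.imwrite(dst,cv2.resize(im,None,fx=s,fy=s,interpolation=cv2.INTER_CUBIC))
E
python3 - <<'E'
from h import *
crop("pics/top0.png","pics/c1.png",270,120,400,210,6)
crop("pics/top0.png","pics/c2.png",160,160,330,340,3)
c=cam("top")
for p in [(198,183),(242,173),(250,212),(206,224)]: print(ray(c,*p,16).round(0))
E
```

```text
[493. 363.  16.]
[520. 232.  16.]
[402. 208.  16.]
[369. 337.  16.]
```

View pics/c1.png

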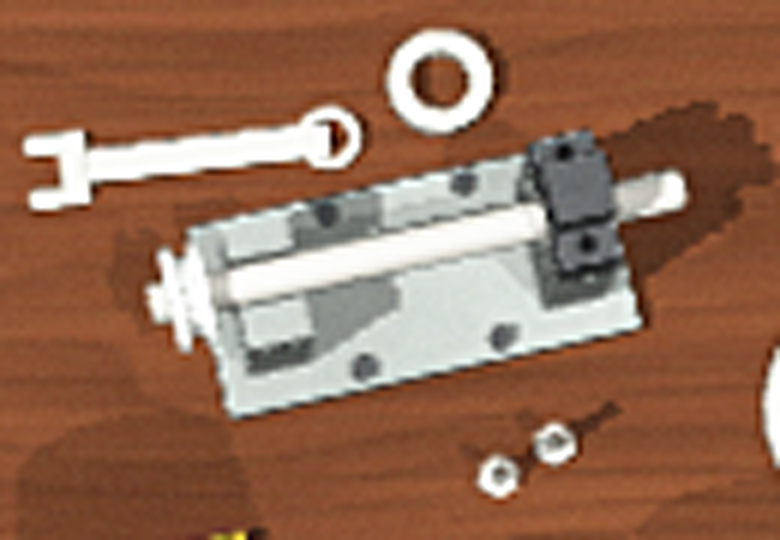

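View pics/c2.png

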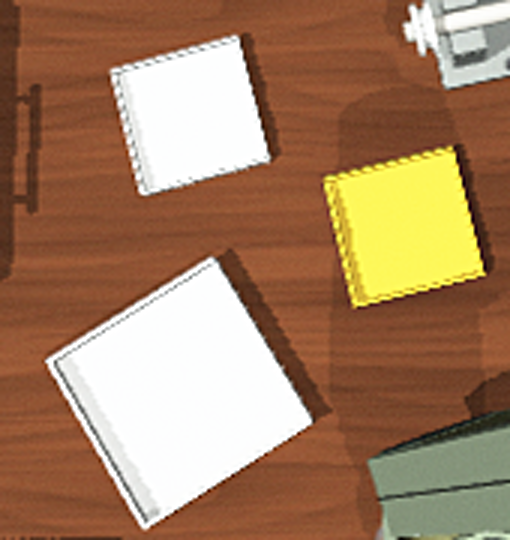

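The crop confirms it: the small white tray has corners near (197,184), (240,172), (250,213) and (208,225) and measures about 130 mm. The pulley is on the left of the stand (+y), at about (300,170). The cap is on the right at about (366,153).

```bash
python3 - <<'E'
from h import *
from scipy.optimize import least_squares
c=cam("top")
f=lambda p:(270+p[0]/6-.4,120+p[1]/6-.4)
pts=[((-50,105,14),f((232,417))),((-50,-105,14),f((642,325))),((50,105,14),f((190,230)))]
pts+=[((0,-130,75),f((680,190))),((15,-75,123),None)]
pts=[p for p in pts if p[1]]
def T(x,l): 
    a=x[2]; return np.array([x[0]+np.cos(a)*l[0]-np.sin(a)*l[1],x[1]+np.sin(a)*l[0]+np.cos(a)*l[1],l[2]])
def solve(pts,x0):
    r=least_squares(lambda x:np.concatenate([proj(c,T(x,l))-uv for l,uv in pts]),x0); print(r.x.round(4),r.fun.round(2)); return r.x
s=solve(pts,[550,-50,.2])
g=lambda p:(160+p[0]/3-.3,160+p[1]/3-.3)
t=solve([((65,65,16),g((110,72))),((65,-65,16),g((240,37))),((-65,-65,16),g((270,160))),((-65,65,16),g((145,194)))],[445,285,.2])
for n,l in [("cap",(0,-75,0)),("bal",(0,30,0)),("shaftmid",(0,0,0)),("pul",(0,112,0))]: print(n,T(s,l).round(1))
for p in [(499,475),(555,442)]: print("bolt",ray(c,*f(p),42).round(0))
print("capblock top",[ray(c,*f(p),127).round(0) for p in [(540,145),(605,150)]])
print(R.from_matrix(q2R(sensors.get_state()['eef_rot'])).as_matrix().round(3))
E
```

```text
[ 5.361233e+02 -5.815600e+01  2.036000e-01] [-0.13  0.37  0.12  0.22 -0.45 -0.32  0.43 -0.28]
[4.450079e+02 2.865363e+02 2.552000e-01] [ 0.69 -0.34 -0.54 -0.35  0.41  0.02 -0.56  0.64]
cap [ 551.3 -131.6    0. ]
bal [530.1 -28.8   0. ]
shaftmid [536.1 -58.2   0. ]
pul [513.5  51.5   0. ]
bolt [430. -95.  42.]
bolt [ 446. -123.   42.]
capblock top [array([ 571., -113.,  127.]), array([ 568., -143.,  127.])]
[[-0.     0.33  -0.944]
 [ 0.001 -0.944 -0.33 ]
 [-1.    -0.002 -0.   ]]
```

>>> arm_command:
  moves:
    - {"slide":[3.0,3.4,0],"delta_rot":[0,0,-0.012],"gripper":0}
    - {"slide":[3.0,3.4,0],"delta_rot":[0,0,-0.012],"gripper":0}
    - {"slide":[3.0,3.4,0],"delta_rot":[0,0,-0.012],"gripper":0}
    - {"slide":[3.0,3.4,0],"delta_rot":[0,0,-0.012],"gripper":0}
    - {"slide":[3.0,3.4,0],"delta_rot":[0,0,-0.012],"gripper":0}
    - {"slide":[3.0,3.4,0],"delta_rot":[0,0,-0.012],"gripper":0}
    - {"slide":[3.0,3.4,0],"delta_rot":[0,0,-0.012],"gripper":0}
    - {"slide":[3.0,3.4,0],"delta_rot":[0,0,-0.012],"gripper":0}
    - {"slide":[3.0,3.4,0],"delta_rot":[0,0,-0.012],"gripper":0}
    - {"slide":[3.0,3.4,0],"delta_rot":[0,0,-0.012],"gripper":0}
    - {"slide":[3.0,3.4,0],"delta_rot":[0,0,-0.012],"gripper":0}
    - {"slide":[0,0,0],"delta_rot":[0,0,0],"gripper":0}
  grip_force: 60

```text
t: 1.6
position: [527.0, -155.6, 398.6]
eef_rot: [-0.067, -0.702, -0.072, 0.705]
wrist_force: [-0.3, 0.6, -0.0]
grip_width: 1.001
```

```bash
python3 - <<'E'
from h import *
st=sensors.get_state(); im=vision.grab_frame("wrist"); cv2.imwrite("pics/w1.png",im[:,:,::-1])
import pickle; pickle.dump(st,open("w1.pkl","wb"))
print(st['position'],st['t'],q2R(st['eef_rot']).round(3),st['wrist_force'],st['qpos'].round(2))
c=cam('wrist',st)
a=.2036;s=[536.1,-58.2]
for l in [(15,-60,127),(15,-90,127),(-15,-60,127),(-15,-90,127),(-50,-105,14),(-50,105,14),(50,-105,14),(50,105,14)]:
    print(l,proj(c,(s[0]+np.cos(a)*l[0]-np.sin(a)*l[1],s[1]+np.sin(a)*l[0]+np.cos(a)*l[1],l[2])).round(1))
E
```

```text
[ 527.02707704 -155.558852    398.57804582] 1.6 [[-0.006  0.195 -0.981]
 [ 0.007 -0.981 -0.195]
 [-1.    -0.008  0.004]] [-0.30224281  0.59389581 -0.04360235] [-0.31  0.29  1.63  0.01  1.23  1.06]
(15, -60, 127) [267.5 134.7]
(15, -90, 127) [312.6 134.4]
(-15, -60, 127) [269.4 178.7]
(-15, -90, 127) [313.  178.4]
(-50, -105, 14) [329.4 187.1]
(-50, 105, 14) [123.9 188.2]
(50, -105, 14) [329.8  84.2]
(50, 105, 14) [107.9  85.9]
```

View pics/w1.png

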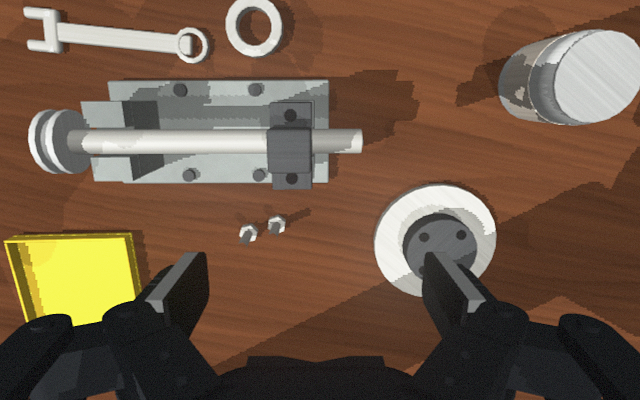

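The wrist view puts the block at u 268–312, v 128–172, about 4–6 px above where I predicted. That means the stand is about 3–4 mm farther in +x. I'll approach and look again before closing.

>>> arm_command:
  moves:
    - {"slide":[1.3,1.2,-2],"delta_rot":[-0.007,-0.006,0.008],"gripper":0}
    - {"slide":[1.4,1.2,-3],"delta_rot":[0,0,0],"gripper":0}
    - {"slide":[0,0,-3],"delta_rot":[0,0,0],"gripper":0}
    - {"slide":[0,0,0],"delta_rot":[0,0,0],"gripper":0}
    - {"slide":[0,0,0],"delta_rot":[0,0,0],"gripper":0}

```text
t: 2.28
position: [550.8, -136.3, 317.8]
eef_rot: [-0.071, -0.703, -0.069, 0.704]
wrist_force: [0.6, 0.7, 0.2]
grip_width: 0.998
```

```bash
cat > look.py <<'E'
from h import *
import sys
st=sensors.get_state(); im=vision.grab_frame("wrist"); cv2.imwrite(f"pics/{sys.argv[1]}.png",im[:,:,::-1])
print(st['position'],st['t'],q2R(st['eef_rot']).round(3).tolist(),st['wrist_force'].round(1),st['grip_width'])
c=cam('wrist',st)
a=.2036;s=[539,-57.8]
T=lambda l:(s[0]+np.cos(a)*l[0]-np.sin(a)*l[1],s[1]+np.sin(a)*l[0]+np.cos(a)*l[1],l[2])
for l in [(15,-60,127),(15,-90,127),(-15,-60,127),(-15,-90,127),(-50,-105,14),(-50,105,14),(50,-105,14),(50,105,14),(0,103,75)]:
    print(l,proj(c,T(l)).round(1))
E
python3 look.py w2
```

```text
[ 550.84633824 -136.31666719  317.77833461] 2.275 [[-0.001, 0.198, -0.98], [-0.003, -0.98, -0.198], [-1.0, 0.003, 0.001]] [0.6 0.7 0.2] 0.9982880167610613
(15, -60, 127) [272.5 206.4]
(15, -90, 127) [336.7 206. ]
(-15, -60, 127) [274.7 264.9]
(-15, -90, 127) [336.  264.5]
(-50, -105, 14) [345.6 241.1]
(-50, 105, 14) [ 88.9 242.7]
(50, -105, 14) [348.  116.2]
(50, 105, 14) [ 65.5 117.7]
(0, 103, 75) [ 18.4 206.2]
```

View pics/w2.png

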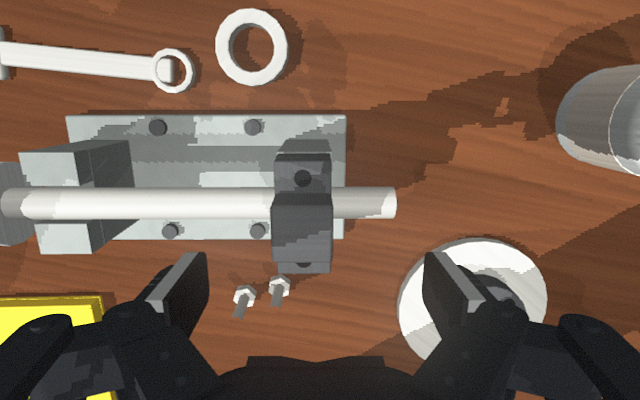

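Base corners now match within 2 px and the block centre is at u≈302, so the cap is at about (554.5, −130). Descending.

>>> arm_command:
  moves:
    - {"slide":[0.4,0.6,0],"delta_rot":[0,0,0],"gripper":0}
    - {"slide":[0,0,-1.5],"delta_rot":[0,0,0],"gripper":0}
    - {"slide":[0,0,-1.5],"delta_rot":[0,0,0],"gripper":0}
    - {"slide":[0,0,-1.2],"delta_rot":[0,0,0],"gripper":0}
    - {"slide":[0,0,0],"delta_rot":[0,0,0],"gripper":0}
    - {"slide":[0,0,0],"delta_rot":[0,0,0],"gripper":0}

```text
t: 3.08
position: [554.9, -130.3, 274.5]
eef_rot: [0.071, 0.704, 0.069, -0.703]
wrist_force: [-0.5, 0.9, -0.3]
grip_width: 1.001
```

```bash
python3 look.py w3
```

```text
[ 554.89043292 -130.27369337  274.45733114] 3.075 [[0.001, 0.197, -0.98], [-0.004, -0.98, -0.197], [-1.0, 0.004, -0.001]] [-0.5  0.9 -0.3] 1.0010466319398696
(15, -60, 127) [273.4 257.1]
(15, -90, 127) [357.9 256.5]
(-15, -60, 127) [276.3 330.2]
(-15, -90, 127) [355.8 329.5]
(-50, -105, 14) [357.5 272.5]
(-50, 105, 14) [ 59.8 274.6]
(50, -105, 14) [361.6 129.1]
(50, 105, 14) [ 29.  131.1]
(0, 103, 75) [-37.8 242.4]
```

View pics/w3.png

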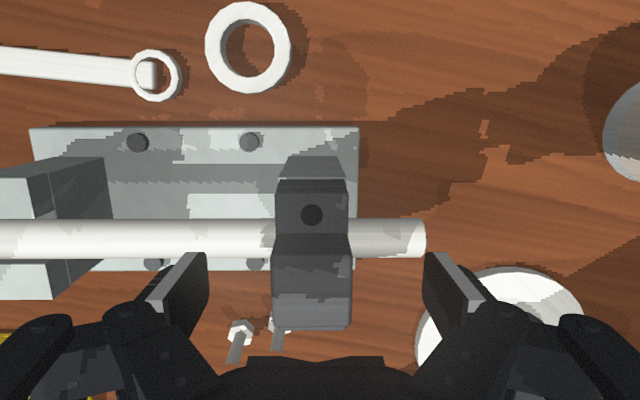

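The block spans u 272–352, centred between the fingers to about 1 mm. I'll lower slightly and close.

>>> arm_command:
  moves:
    - {"slide":[0,0.1,-0.5],"delta_rot":[0,0,0],"gripper":0}
    - {"slide":[0,0,-0.1],"delta_rot":[0,0,0],"gripper":0.3}
    - {"slide":[0,0,0],"delta_rot":[0,0,0],"gripper":0.5}
    - {"slide":[0,0,0],"delta_rot":[0,0,0],"gripper":0.7}
    - {"slide":[0,0,0],"delta_rot":[0,0,0],"gripper":0.8}
    - {"slide":[0,0,0],"delta_rot":[0,0,0],"gripper":0.9}
    - {"slide":[0,0,0],"delta_rot":[0,0,0],"gripper":1}
    - {"slide":[0,0,0],"delta_rot":[0,0,0],"gripper":1}
    - {"slide":[0,0,0],"delta_rot":[0,0,0],"gripper":1}

```text
t: 4.25
position: [555.2, -129.2, 269.2]
eef_rot: [0.072, 0.705, 0.068, -0.702]
wrist_force: [0.7, -0.0, 0.3]
grip_width: 0.339
```

```bash
python3 look.py w4
```

```text
[ 555.19402062 -129.218198    269.20251105] 4.25 [[0.004, 0.197, -0.98], [-0.004, -0.98, -0.197], [-1.0, 0.005, -0.003]] [ 0.7 -0.   0.3] 0.3388054841458141
(15, -60, 127) [274.3 265.9]
(15, -90, 127) [362.1 265.2]
(-15, -60, 127) [277.3 341.3]
(-15, -90, 127) [359.7 340.6]
(-50, -105, 14) [359.5 277.5]
(-50, 105, 14) [ 55.8 279.9]
(50, -105, 14) [363.8 131.6]
(50, 105, 14) [ 24.  133.6]
(0, 103, 75) [-46.1 248.6]
```

View pics/w4.png

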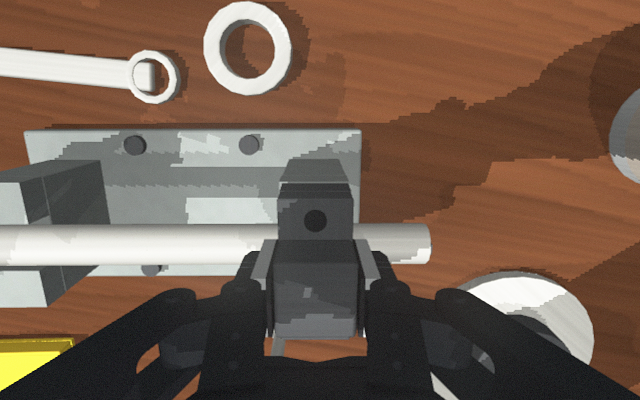

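Gripped: 28.8 mm opening on the 30 mm block. Lifting straight up.

>>> arm_command:
  moves:
    - {"slide":[0,0,1],"delta_rot":[0,0,0],"gripper":1}
    - {"slide":[0,0,1.5],"delta_rot":[0,0,0],"gripper":1}
    - {"slide":[0,0,2],"delta_rot":[0,0,0],"gripper":1}
    - {"slide":[0,0,3],"delta_rot":[0,0,0],"gripper":1}
    - {"slide":[0,0,3],"delta_rot":[0,0,0],"gripper":1}
    - {"slide":[0,0,1],"delta_rot":[0,0,0],"gripper":1}
    - {"slide":[0,0,0],"delta_rot":[0,0,0],"gripper":1}

```text
t: 5.18
position: [553.7, -129.1, 390.1]
eef_rot: [0.072, 0.704, 0.068, -0.703]
wrist_force: [-0.4, -0.1, -3.2]
grip_width: 0.34
```

```bash
python3 look.py w5
```

```text
[ 553.69093171 -129.07394917  390.1335385 ] 5.175 [[0.002, 0.197, -0.98], [-0.004, -0.98, -0.197], [-1.0, 0.005, -0.001]] [-0.4 -0.1 -3.2] 0.34035996701580523
(15, -60, 127) [293.8 181.3]
(15, -90, 127) [338.9 181. ]
(-15, -60, 127) [294.7 223.9]
(-15, -90, 127) [338.4 223.6]
(-50, -105, 14) [345.1 218.3]
(-50, 105, 14) [138.3 219.7]
(50, -105, 14) [346.9 117.8]
(50, 105, 14) [123.8 119.1]
(0, 103, 75) [ 97.2 186.2]
```

View pics/w5.png

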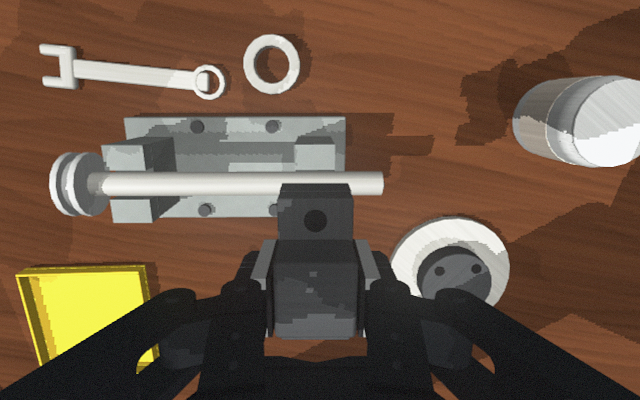

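Cap is up (−3.2 N, about 0.25 kg) and the shaft is still seated. Carrying it to the tray.

>>> arm_command:
  moves:
    - {"slide":[-0.5,2,0],"delta_rot":[0,0,0],"gripper":1}
    - {"slide":[-0.9,3.5,0],"delta_rot":[0,0,0.005],"gripper":1}
    - {"slide":[-0.9,3.5,0],"delta_rot":[0,0,0.005],"gripper":1}
    - {"slide":[-0.9,3.5,0],"delta_rot":[0,0,0.005],"gripper":1}
    - {"slide":[-0.9,3.5,0],"delta_rot":[0,0,0.005],"gripper":1}
    - {"slide":[-0.9,3.5,0],"delta_rot":[0,0,0.005],"gripper":1}
    - {"slide":[-0.9,3.5,0],"delta_rot":[0,0,0.005],"gripper":1}
    - {"slide":[-0.9,3.5,0],"delta_rot":[0,0,0.005],"gripper":1}
    - {"slide":[-0.9,3.5,0],"delta_rot":[0,0,0.005],"gripper":1}
    - {"slide":[-0.9,3.5,0],"delta_rot":[0,0,0.005],"gripper":1}
    - {"slide":[-0.9,3.5,0],"delta_rot":[0,0,0.005],"gripper":1}
    - {"slide":[-0.9,3.5,0],"delta_rot":[0,0,0.005],"gripper":1}
    - {"slide":[-0.5,1.5,0],"delta_rot":[0,0,0],"gripper":1}
    - {"slide":[0,0,0],"delta_rot":[0,0,0],"gripper":1}

```text
t: 6.98
position: [428.0, 311.8, 373.0]
eef_rot: [-0.092, -0.689, -0.09, 0.713]
wrist_force: [-0.0, -0.3, -3.6]
grip_width: 0.345
```

```bash
cat > look2.py <<'E'
from h import *
import sys
st=sensors.get_state(); im=vision.grab_frame("wrist"); cv2.imwrite(f"pics/{sys.argv[1]}.png",im[:,:,::-1])
print(st['position'],st['t'],q2R(st['eef_rot']).round(3).tolist(),st['wrist_force'].round(1),st['grip_width'])
c=cam('wrist',st)
a=.2552;s=[447,287]
T=lambda l:(s[0]+np.cos(a)*l[0]-np.sin(a)*l[1],s[1]+np.sin(a)*l[0]+np.cos(a)*l[1],l[2])
for l in [(65,65,16),(65,-65,16),(-65,65,16),(-65,-65,16)]:
    print(l,proj(c,T(l)).round(1))
E
python3 look2.py w6
```

```text
[428.00826418 311.83104855 373.03411198] 6.975 [[-0.034, 0.257, -0.966], [-0.007, -0.967, -0.256], [-0.999, -0.002, 0.035]] [-0.  -0.3 -3.6] 0.345026061157349
(65, 65, 16) [273.5  71.5]
(65, -65, 16) [425.7  72.1]
(-65, 65, 16) [277.7 214.4]
(-65, -65, 16) [412.7 214.9]
```

View pics/w6.png

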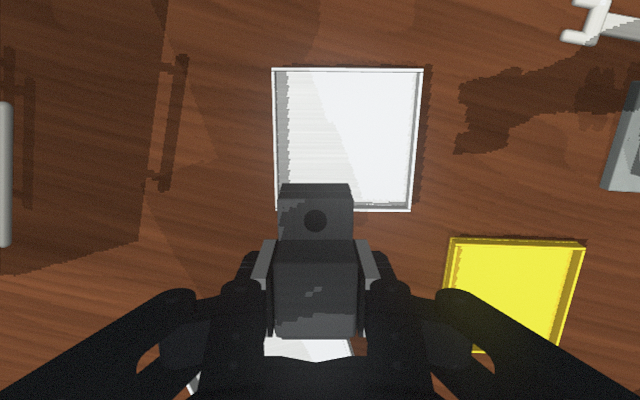

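The small white tray shows at (271,67), (424,67), (411,211) and (275,210), so its centre is about (450, 289). I'll level the tool, centre it and go down.

>>> arm_command:
  moves:
    - {"slide":[1.1,-1.1,0],"delta_rot":[0.004,-0.017,0],"gripper":1}
    - {"slide":[1.1,-1.1,0],"delta_rot":[0.003,-0.017,0],"gripper":1}
    - {"slide":[0,0,-2],"delta_rot":[0,0,0],"gripper":1}
    - {"slide":[0,0,-3],"delta_rot":[0,0,0],"gripper":1}
    - {"slide":[0,0,-3],"delta_rot":[0,0,0],"gripper":1}
    - {"slide":[0,0,-2],"delta_rot":[0,0,0],"gripper":1}
    - {"slide":[0,0,-1],"delta_rot":[0,0,0],"gripper":1}
    - {"slide":[0,0,0],"delta_rot":[0,0,0],"gripper":1}
    - {"slide":[0,0,0],"delta_rot":[0,0,0],"gripper":1}

```text
t: 8.15
position: [458.8, 276.7, 262.7]
eef_rot: [0.087, 0.706, 0.086, -0.697]
wrist_force: [-0.1, 0.1, -2.5]
grip_width: 0.344
```

```bash
python3 look2.py w7
```

```text
[458.84955725 276.67252947 262.70697561] 8.15 [[0.013, 0.242, -0.97], [-0.0, -0.97, -0.242], [-1.0, 0.003, -0.013]] [-0.1  0.1 -2.5] 0.34378595322582023
(65, 65, 16) [181.3 125.9]
(65, -65, 16) [400.  123.4]
(-65, 65, 16) [201.3 318.5]
(-65, -65, 16) [390.7 316.2]
```

View pics/w7.png

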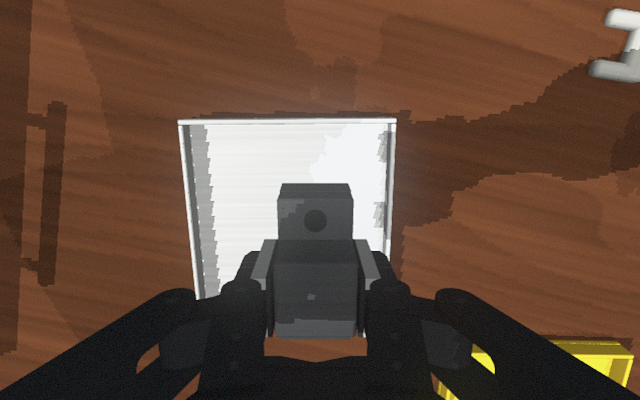

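>>> arm_command:
  moves:
    - {"slide":[-0.5,0.6,0],"delta_rot":[0,0.008,0],"gripper":1}
    - {"slide":[-0.3,0.5,0],"delta_rot":[0,0.005,0],"gripper":1}
    - {"slide":[0,0,-1.5],"delta_rot":[0,0,0],"gripper":1}
    - {"slide":[0,0,-2],"delta_rot":[0,0,0],"gripper":1}
    - {"slide":[0,0,-1.5],"delta_rot":[0,0,0],"gripper":1}
    - {"slide":[0,0,-0.5],"delta_rot":[0,0,0],"gripper":1}
    - {"slide":[0,0,0],"delta_rot":[0,0,0],"gripper":1}
    - {"slide":[0,0,0],"delta_rot":[0,0,0],"gripper":1}

```text
t: 9.2
position: [449.6, 289.6, 205.5]
eef_rot: [0.087, 0.702, 0.088, -0.701]
wrist_force: [0.0, -0.3, -2.0]
grip_width: 0.34
```

```bash
python3 look2.py w8
```

```text
[449.60354465 289.5965765  205.49439494] 9.2 [[0.002, 0.245, -0.97], [0.001, -0.97, -0.245], [-1.0, -0.001, -0.002]] [ 0.  -0.3 -2. ] 0.3404431057933715
(65, 65, 16) [168.4 115.5]
(65, -65, 16) [468.7 113. ]
(-65, 65, 16) [197.  366.9]
(-65, -65, 16) [442.8 365.2]
```

View pics/w8.png

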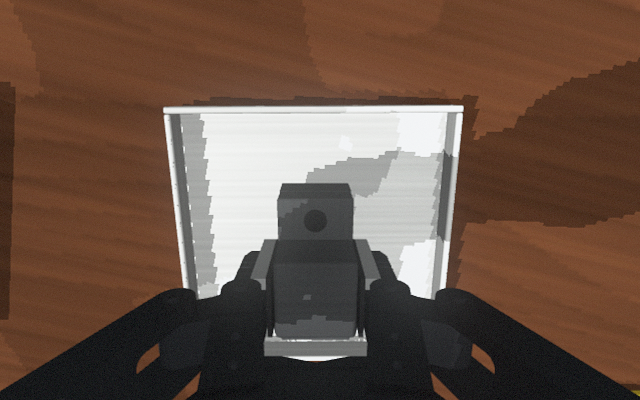

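The cap is centred in the tray, about 12 mm above its floor. Lowering gently until contact.

>>> arm_command:
  moves:
    - {"slide":[0,0,-0.5],"delta_rot":[0,0,0],"gripper":1}
    - {"slide":[0,0,-0.4],"delta_rot":[0,0,0],"gripper":1}
    - {"slide":[0,0,-0.1],"delta_rot":[0,0,0],"gripper":1}
    - {"slide":[0,0,0],"delta_rot":[0,0,0],"gripper":1}
    - {"slide":[0,0,0],"delta_rot":[0,0,0],"gripper":1}

```text
t: 9.88
position: [449.9, 289.7, 195.8]
eef_rot: [0.087, 0.703, 0.088, -0.7]
wrist_force: [1.2, -0.3, -2.7]
grip_width: 0.337
```

>>> arm_command:
  moves:
    - {"slide":[0,0,-0.1],"delta_rot":[0,0,0],"gripper":1}
    - {"slide":[0,0,-0.1],"delta_rot":[0,0,0],"gripper":1}
    - {"slide":[0,0,0],"delta_rot":[0,0,0],"gripper":1}

```text
t: 10.25
position: [449.9, 289.7, 193.8]
eef_rot: [0.086, 0.703, 0.088, -0.7]
wrist_force: [0.7, -0.2, -1.8]
grip_width: 0.346
```

>>> arm_command:
  moves:
    - {"slide":[0,0,-0.1],"delta_rot":[0,0,0],"gripper":1}
    - {"slide":[0,0,0],"delta_rot":[0,0,0],"gripper":1}
    - {"slide":[0,0,0],"delta_rot":[0,0,0],"gripper":1}

```text
t: 10.62
position: [450.0, 289.8, 193.3]
eef_rot: [0.086, 0.703, 0.088, -0.7]
wrist_force: [1.4, -0.5, -2.6]
grip_width: 0.341
```

>>> arm_command:
  moves:
    - {"slide":[0,0,-0.15],"delta_rot":[0,0,0],"gripper":1}
    - {"slide":[0,0,0],"delta_rot":[0,0,0],"gripper":1}

```text
t: 10.88
position: [450.1, 289.8, 193.4]
eef_rot: [0.086, 0.704, 0.088, -0.7]
wrist_force: [-0.4, -0.2, -2.8]
grip_width: 0.342
```

>>> arm_command:
  moves:
    - {"slide":[0,0,-0.2],"delta_rot":[0,0,0],"gripper":1}

```text
t: 11.0
position: [450.2, 289.9, 193.1]
eef_rot: [0.086, 0.704, 0.088, -0.7]
wrist_force: [-6.0, -2.5, 24.4]
grip_width: 0.339
```

```bash
python3 look2.py w9; python3 -c "
from h import *
im=vision.grab_frame('scene'); cv2.imwrite('pics/s1.png',im[:,:,::-1]); crop('pics/s1.png','pics/s1c.png',320,140,440,240,6)"
```

```text
[450.22194701 289.90544566 193.10760922] 11.0 [[0.005, 0.245, -0.97], [0.003, -0.97, -0.245], [-1.0, -0.002, -0.006]] [-6.  -2.5 24.4] 0.3391741927705694
(65, 65, 16) [157.9 120.6]
(65, -65, 16) [481.7 118. ]
(-65, 65, 16) [189.9 387.7]
(-65, -65, 16) [452.  386.2]
```

View pics/s1c.png

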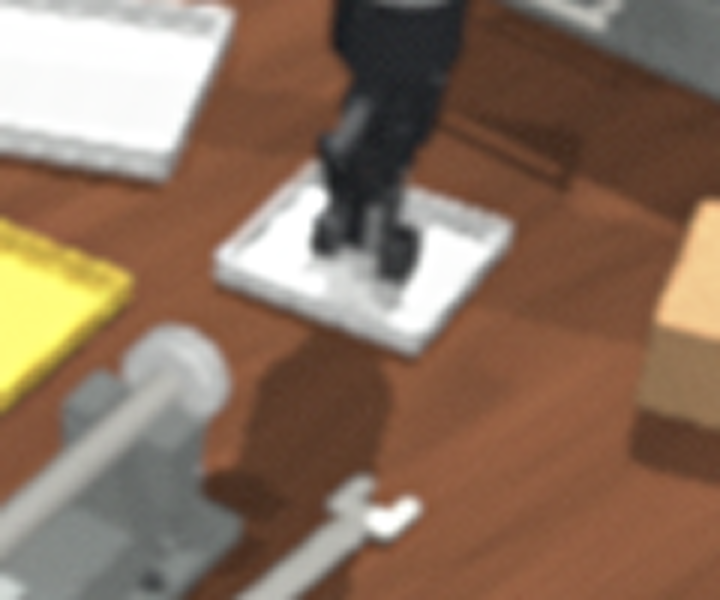

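Contact made (24 N up at z 193.1). I'll ease off, then release.

>>> arm_command:
  moves:
    - {"slide":[0,0,0.05],"delta_rot":[0,0,0],"gripper":1}
    - {"slide":[0,0,0],"delta_rot":[0,0,0],"gripper":0.6}
    - {"slide":[0,0,0],"delta_rot":[0,0,0],"gripper":0.5}
    - {"slide":[0,0,0],"delta_rot":[0,0,0],"gripper":0.3}
    - {"slide":[0,0,0],"delta_rot":[0,0,0],"gripper":0.2}
    - {"slide":[0,0,0],"delta_rot":[0,0,0],"gripper":0.1}
    - {"slide":[0,0,0],"delta_rot":[0,0,0],"gripper":0.1}
    - {"slide":[0,0,0],"delta_rot":[0,0,0],"gripper":0.1}

```text
t: 12.1
position: [450.7, 290.2, 193.3]
eef_rot: [0.086, 0.704, 0.088, -0.699]
wrist_force: [-0.1, -0.4, 0.3]
grip_width: 0.904
```

```bash
python3 look2.py w10
```

```text
[450.68631259 290.19712747 193.33672892] 12.1 [[0.007, 0.245, -0.97], [0.004, -0.97, -0.245], [-1.0, -0.002, -0.008]] [-0.1 -0.4  0.3] 0.9040478842577065
(65, 65, 16) [159.2 122.7]
(65, -65, 16) [481.8 120.1]
(-65, 65, 16) [190.7 389. ]
(-65, -65, 16) [452.4 387.5]
```

View pics/w10.png

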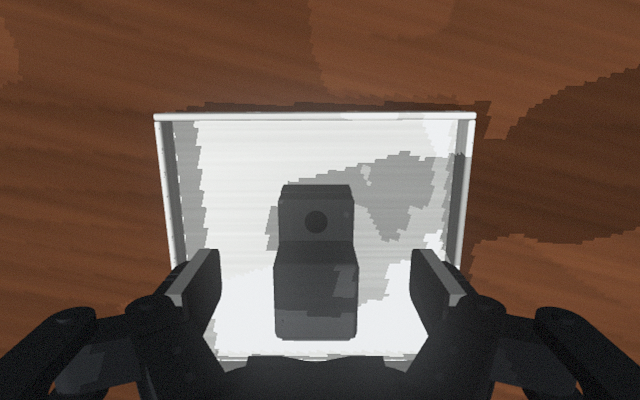

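Released; the cap stands upright on its feet in the tray, with its top at (316,222). Retreating straight up, then turning 1.527 rad towards the shaft.

>>> arm_command:
  moves:
    - {"slide":[0,0,1],"delta_rot":[0,0,0],"gripper":0}
    - {"slide":[0,0,3],"delta_rot":[0,0,0],"gripper":0}
    - {"slide":[0,0,4],"delta_rot":[0,0,0],"gripper":0}
    - {"slide":[0,0,5],"delta_rot":[0,0,0],"gripper":0}
    - {"slide":[0,0,5],"delta_rot":[0,0,0],"gripper":0}
    - {"slide":[0,0,3],"delta_rot":[0,0,0],"gripper":0}
    - {"slide":[0.8,-2.9,0],"delta_rot":[0,0,0.139],"gripper":0}
    - {"slide":[0.8,-2.9,0],"delta_rot":[0,0,0.139],"gripper":0}
    - {"slide":[0.8,-2.9,0],"delta_rot":[0,0,0.139],"gripper":0}
    - {"slide":[0.8,-2.9,0],"delta_rot":[0,0,0.139],"gripper":0}
    - {"slide":[0.8,-2.9,0],"delta_rot":[0,0,0.139],"gripper":0}
    - {"slide":[0.8,-2.9,0],"delta_rot":[0,0,0.139],"gripper":0}
    - {"slide":[0.8,-2.9,0],"delta_rot":[0,0,0.139],"gripper":0}
    - {"slide":[0.8,-2.9,0],"delta_rot":[0,0,0.139],"gripper":0}
    - {"slide":[0.8,-2.9,0],"delta_rot":[0,0,0.139],"gripper":0}
    - {"slide":[0.8,-2.9,0],"delta_rot":[0,0,0.139],"gripper":0}
    - {"slide":[0.4,-2.0,0],"delta_rot":[0,0,0.137],"gripper":0}
    - {"slide":[0,0,0],"delta_rot":[0,0,0],"gripper":0}

```text
t: 14.4
position: [531.2, -31.0, 424.4]
eef_rot: [0.555, 0.438, 0.564, -0.427]
wrist_force: [-0.5, 0.9, 0.7]
grip_width: 1.0
```

```bash
cat > look3.py <<'E'
from h import *
import sys
st=sensors.get_state(); im=vision.grab_frame("wrist"); cv2.imwrite(f"pics/{sys.argv[1]}.png",im[:,:,::-1])
Rm=q2R(st['eef_rot'])
print(st['position'],st['t'],Rm.round(3).tolist(),st['wrist_force'].round(1),st['grip_width'],'yaw',np.arctan2(Rm[1,1],Rm[0,1]),'gp',st['position']+155*Rm[:,0])
c=cam('wrist',st)
a=.2036;s=[539.5,-57]
T=lambda l:(s[0]+np.cos(a)*l[0]-np.sin(a)*l[1],s[1]+np.sin(a)*l[0]+np.cos(a)*l[1],l[2])
print('bal',T((0,30,75)))
for l in [(-10,-59,75),(10,-59,75),(-10,59,75),(10,59,75),(-32,-59,79),(32,-59,79),(-32,59,79),(32,59,79),(-50,-105,14),(-50,105,14),(50,-105,14),(50,105,14),(0,103,75)]:
    print(l,proj(c,T(l)).round(1))
E
python3 look3.py w11
```

```text
[531.21783482 -30.95634312 424.38657106] 14.4 [[0.0, 0.968, 0.252], [0.02, 0.252, -0.967], [-1.0, 0.005, -0.019]] [-0.5  0.9  0.7] 0.9995776063700733 yaw 0.2549122204535791 gp [531.26864912 -27.91123819 269.4164941 ]
bal (np.float64(533.4341117356473), np.float64(-27.61964943088003), 75)
(-10, -59, 75) [300.  267.5]
(10, -59, 75) [320.6 268.4]
(-10, 59, 75) [305.4 145.6]
(10, 59, 75) [327.9 146.8]
(-32, -59, 79) [277.  268.3]
(32, -59, 79) [343.5 271.2]
(-32, 59, 79) [280.3 144.9]
(32, 59, 79) [353.  148.5]
(-50, -105, 14) [266. 279.]
(-50, 105, 14) [269.5  91.7]
(50, -105, 14) [351.5 282.8]
(50, 105, 14) [367.2  96.9]
(0, 103, 75) [319.3  94.9]
```

View pics/w11.png

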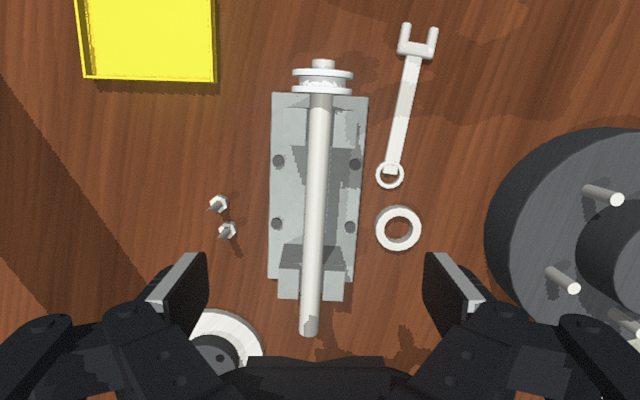

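The shaft lies along u≈310–320, within about 2 px of prediction. I'll correct the yaw and tilt and come down partway.

>>> arm_command:
  moves:
    - {"slide":[0.4,0.4,-3],"delta_rot":[-0.02,0,-0.05],"gripper":0}
    - {"slide":[0,0,-4],"delta_rot":[0,0,0],"gripper":0}
    - {"slide":[0,0,-3],"delta_rot":[0,0,0],"gripper":0}
    - {"slide":[0,0,-1.5],"delta_rot":[0,0,0],"gripper":0}
    - {"slide":[0,0,0],"delta_rot":[0,0,0],"gripper":0}
    - {"slide":[0,0,0],"delta_rot":[0,0,0],"gripper":0}

```text
t: 15.2
position: [533.6, -20.4, 309.8]
eef_rot: [0.548, 0.45, 0.545, -0.447]
wrist_force: [-0.2, 0.1, -0.7]
grip_width: 0.998
```

```bash
python3 look3.py w12
```

```text
[533.63633875 -20.41325405 309.75760517] 15.2 [[0.006, 0.981, 0.196], [0.002, 0.196, -0.981], [-1.0, 0.006, -0.001]] [-0.2  0.1 -0.7] 0.9984543016945892 yaw 0.19682754846378894 gp [534.58877175 -20.13831164 154.76077527]
bal (np.float64(533.4341117356473), np.float64(-27.61964943088003), 75)
(-10, -59, 75) [294.6 350.2]
(10, -59, 75) [324.4 349.9]
(-10, 59, 75) [290.1 178.2]
(10, 59, 75) [324.4 177.9]
(-32, -59, 79) [260.9 354.6]
(32, -59, 79) [357.9 353.7]
(-32, 59, 79) [251.2 180. ]
(32, 59, 79) [363.1 179.1]
(-50, -105, 14) [253.1 347.8]
(-50, 105, 14) [237.4  96.8]
(50, -105, 14) [368.3 346.7]
(50, 105, 14) [377.8  95.8]
(0, 103, 75) [306.2  99.9]
```

View pics/w12.png

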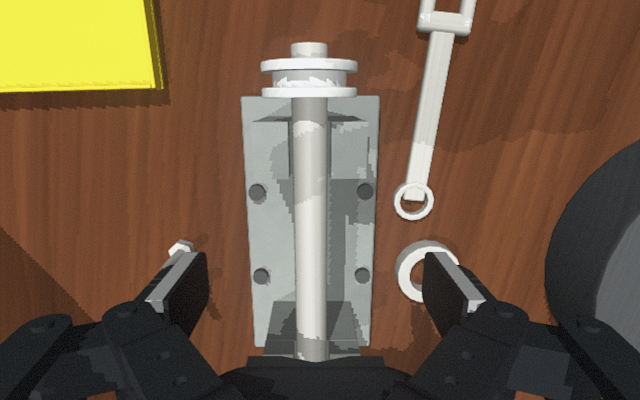

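>>> arm_command:
  moves:
    - {"slide":[0.1,-0.7,0],"delta_rot":[0,0.004,0.006],"gripper":0}
    - {"slide":[0,0,-2],"delta_rot":[0,0,0],"gripper":0}
    - {"slide":[0,0,-2.5],"delta_rot":[0,0,0],"gripper":0}
    - {"slide":[0,0,-2],"delta_rot":[0,0,0],"gripper":0}
    - {"slide":[0,0,-1],"delta_rot":[0,0,0],"gripper":0}
    - {"slide":[0,0,0],"delta_rot":[0,0,0],"gripper":0}
    - {"slide":[0,0,0],"delta_rot":[0,0,0],"gripper":0}

```text
t: 16.12
position: [537.0, -29.7, 238.6]
eef_rot: [0.552, 0.45, 0.544, -0.444]
wrist_force: [0.8, -0.7, 0.0]
grip_width: 0.995
```

```bash
python3 look3.py w13
```

```text
[536.9931726  -29.73903797 238.623088  ] 16.125 [[0.014, 0.98, 0.2], [0.0, 0.2, -0.98], [-1.0, 0.014, 0.003]] [ 0.8 -0.7  0. ] 0.9954398112115281 yaw 0.20158506429422446 gp [539.23104787 -29.69280044  83.63925085]
bal (np.float64(533.4341117356473), np.float64(-27.61964943088003), 75)
(-10, -59, 75) [280.2 433.8]
(10, -59, 75) [322.6 433.2]
(-10, 59, 75) [271.5 192.4]
(10, 59, 75) [323.6 192.1]
(-32, -59, 79) [231.7 442.4]
(32, -59, 79) [370.4 440.3]
(-32, 59, 79) [211.1 195.6]
(32, 59, 79) [382.8 194.6]
(-50, -105, 14) [229.6 405.9]
(-50, 105, 14) [202.2  74.9]
(50, -105, 14) [378.7 403.9]
(50, 105, 14) [397.3  74.6]
(0, 103, 75) [295.6  71.1]
```

View pics/w13.png

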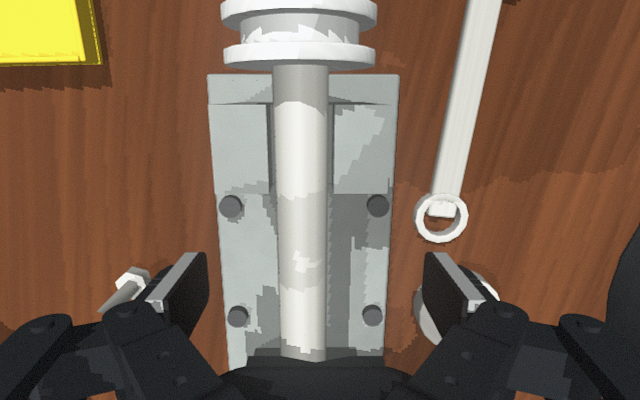

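>>> arm_command:
  moves:
    - {"slide":[-0.2,0.3,0],"delta_rot":[0,0.014,0.002],"gripper":0}
    - {"slide":[0,0,-0.6],"delta_rot":[0,0,0],"gripper":0}
    - {"slide":[0,0,-0.4],"delta_rot":[0,0,0],"gripper":0}
    - {"slide":[0,0,0],"delta_rot":[0,0,0],"gripper":0}

```text
t: 16.68
position: [535.1, -26.4, 229.2]
eef_rot: [0.549, 0.447, 0.548, -0.446]
wrist_force: [-0.4, -0.5, 0.2]
grip_width: 1.002
```

```bash
python3 look3.py w14 | head -2
```

```text
[535.0540713  -26.36293967 229.16414965] 16.675 [[0.002, 0.979, 0.203], [0.0, 0.203, -0.979], [-1.0, 0.002, 0.0]] [-0.4 -0.5  0.2] 1.0023512597863717 yaw 0.20402259670203707 gp [535.33471385 -26.33754474  74.1644058 ]
bal (np.float64(533.4341117356473), np.float64(-27.61964943088003), 75)
```

View pics/w14.png

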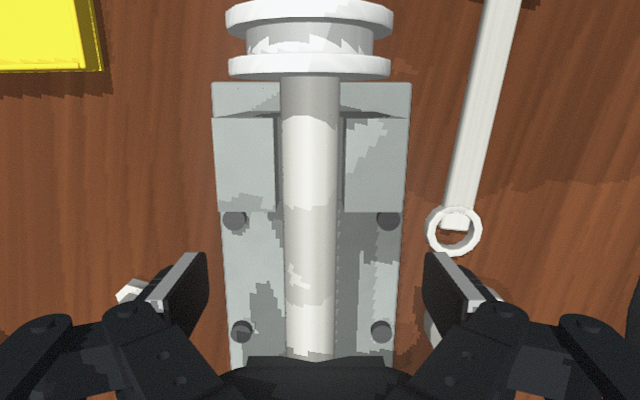

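The shaft centre is at u≈311 and the jaw centre at 316, about 2 mm off. I'll nudge and close.

>>> arm_command:
  moves:
    - {"slide":[-0.15,0,-0.2],"delta_rot":[0,0,0],"gripper":0}
    - {"slide":[0,0,0],"delta_rot":[0,0,0],"gripper":0.3}
    - {"slide":[0,0,0],"delta_rot":[0,0,0],"gripper":0.6}
    - {"slide":[0,0,0],"delta_rot":[0,0,0],"gripper":0.7}
    - {"slide":[0,0,0],"delta_rot":[0,0,0],"gripper":0.8}
    - {"slide":[0,0,0],"delta_rot":[0,0,0],"gripper":0.9}
    - {"slide":[0,0,0],"delta_rot":[0,0,0],"gripper":1}
    - {"slide":[0,0,0],"delta_rot":[0,0,0],"gripper":1}
    - {"slide":[0,0,0],"delta_rot":[0,0,0],"gripper":1}
  grip_force: 90

```text
t: 17.85
position: [533.6, -26.5, 227.6]
eef_rot: [0.549, 0.447, 0.548, -0.446]
wrist_force: [0.2, 1.0, 0.7]
grip_width: 0.204
```

```bash
python3 look3.py w15 | head -2
```

```text
[533.55658339 -26.46453725 227.63347596] 17.85 [[0.002, 0.979, 0.202], [0.0, 0.202, -0.979], [-1.0, 0.002, 0.0]] [0.2 1.  0.7] 0.20424296849543389 yaw 0.20372746499997876 gp [533.94331026 -26.44105979  72.63396018]
bal (np.float64(533.4341117356473), np.float64(-27.61964943088003), 75)
```

View pics/w15.png

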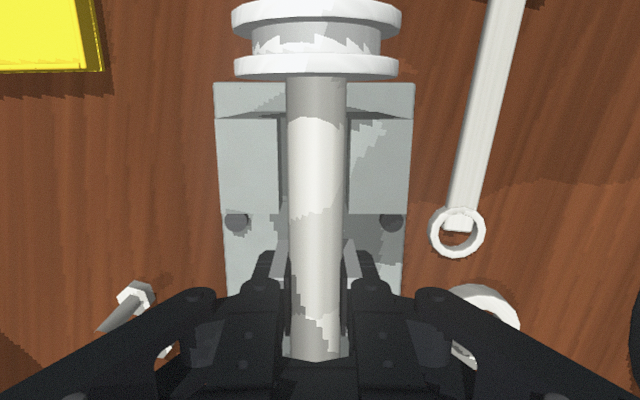

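Both pads are on the bar. Test lift of about 1 cm to check the balance.

>>> arm_command:
  moves:
    - {"slide":[0,0,0.4],"delta_rot":[0,0,0],"gripper":1}
    - {"slide":[0,0,0.6],"delta_rot":[0,0,0],"gripper":1}
    - {"slide":[0,0,0.5],"delta_rot":[0,0,0],"gripper":1}
    - {"slide":[0,0,0],"delta_rot":[0,0,0],"gripper":1}
    - {"slide":[0,0,0],"delta_rot":[0,0,0],"gripper":1}

```text
t: 18.52
position: [532.5, -26.4, 241.7]
eef_rot: [0.548, 0.446, 0.549, -0.447]
wrist_force: [-0.2, -0.8, -4.9]
grip_width: 0.204
```

```bash
python3 look3.py w16 | head -2; python3 -c "
from h import *
st=sensors.get_state(); print(st['wrist_torque'],st['wrist_force'])
im=vision.grab_frame('scene'); cv2.imwrite('pics/s2.png',im[:,:,::-1]); crop('pics/s2.png','pics/s2c.png',270,170,390,280,6)"
```

```text
[532.51831836 -26.38350048 241.66401497] 18.525 [[-0.002, 0.979, 0.203], [0.0, 0.203, -0.979], [-1.0, -0.002, -0.001]] [-0.2 -0.8 -4.9] 0.20363401931940678 yaw 0.20394743929468784 gp [532.17736498 -26.32522091  86.66440092]
bal (np.float64(533.4341117356473), np.float64(-27.61964943088003), 75)
[-0.00999533  0.00255054 -0.00043068] [ 0.21824071  0.28733783 -5.46121313]
```

View pics/w16.png

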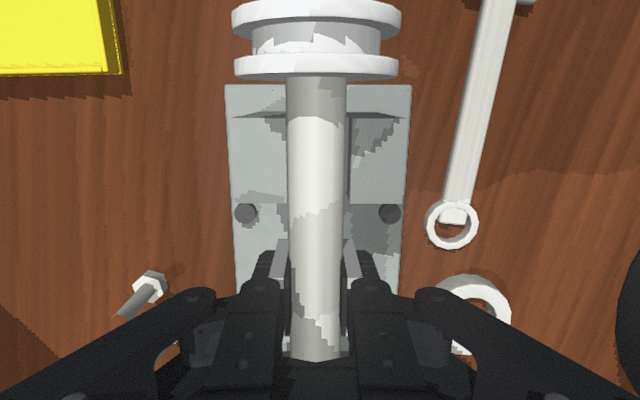

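View pics/s2c.png

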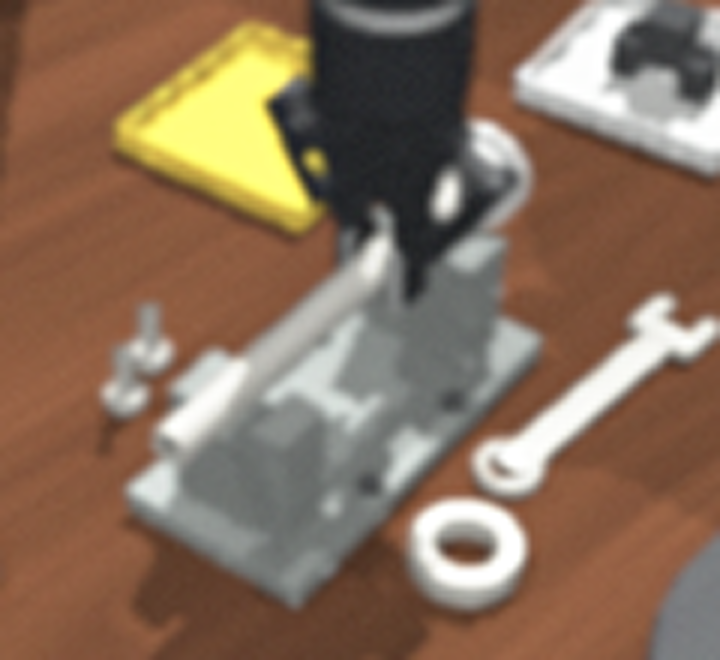

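The pulley is unchanged in the wrist view at (315,65), so the shaft is level. The weight is about 5 N with negligible torque. Lifting on up, slowly.

>>> arm_command:
  moves:
    - {"slide":[0,0,0.6],"delta_rot":[0,0,0],"gripper":1}
    - {"slide":[0,0,1],"delta_rot":[0,0,0],"gripper":1}
    - {"slide":[0,0,1],"delta_rot":[0,0,0],"gripper":1}
    - {"slide":[0,0,1],"delta_rot":[0,0,0],"gripper":1}
    - {"slide":[0,0,1],"delta_rot":[0,0,0],"gripper":1}
    - {"slide":[0,0,1],"delta_rot":[0,0,0],"gripper":1}
    - {"slide":[0,0,1],"delta_rot":[0,0,0],"gripper":1}
    - {"slide":[0,0,1],"delta_rot":[0,0,0],"gripper":1}
    - {"slide":[0,0,0.6],"delta_rot":[0,0,0],"gripper":1}
    - {"slide":[0,0,0.3],"delta_rot":[0,0,0],"gripper":1}
    - {"slide":[0,0,0],"delta_rot":[0,0,0],"gripper":1}
    - {"slide":[0,0,0],"delta_rot":[0,0,0],"gripper":1}
    - {"slide":[0,0,0],"delta_rot":[0,0,0],"gripper":1}
    - {"slide":[0,0,0],"delta_rot":[0,0,0],"gripper":1}
    - {"slide":[0,0,0],"delta_rot":[0,0,0],"gripper":1}
    - {"slide":[0,0,0],"delta_rot":[0,0,0],"gripper":1}

```text
t: 20.62
position: [532.0, -26.3, 332.1]
eef_rot: [0.547, 0.446, 0.549, -0.447]
wrist_force: [0.5, 0.3, -5.0]
grip_width: 0.201
```

```bash
python3 look3.py w17 | head -2; python3 -c "
from h import *
st=sensors.get_state(); print(st['wrist_torque'],st['wrist_force'],st['qvel'].round(4))
im=vision.grab_frame('scene'); cv2.imwrite('pics/s3.png',im[:,:,::-1]); crop('pics/s3.png','pics/s3c.png',270,140,410,280,4)"
```

```text
[532.01393695 -26.34755356 332.06337446] 20.625 [[-0.004, 0.979, 0.203], [0.0, 0.203, -0.979], [-1.0, -0.004, -0.001]] [ 0.5  0.3 -5. ] 0.20058032403410786 yaw 0.20393746727187645 gp [531.4397654  -26.27594219 177.06445447]
bal (np.float64(533.4341117356473), np.float64(-27.61964943088003), 75)
[ 0.01324727 -0.01601686  0.00592387] [-0.21291987 -0.24468945 -5.01827691] [-0.0004 -0.0018  0.0006  0.0011  0.0014 -0.0003]
```

View pics/w17.png

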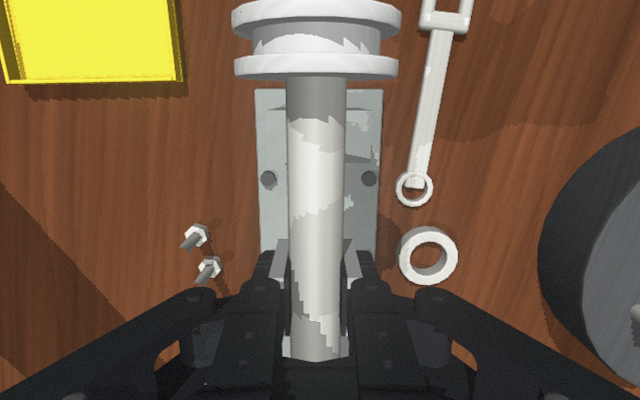

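View pics/s3c.png

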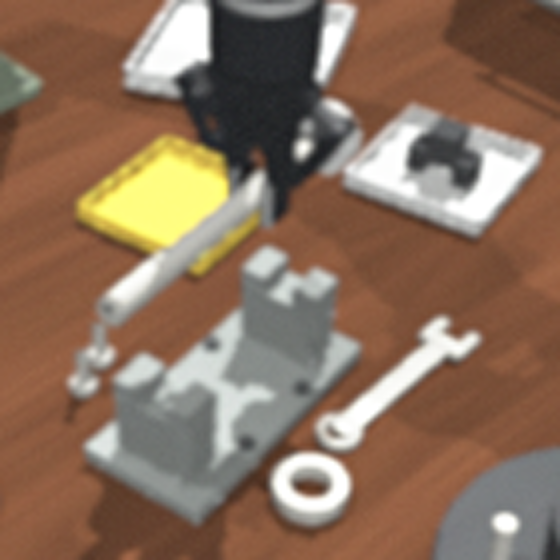

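The shaft is 104 mm above its seat, steady, and fixed in the gripper, with the pulley unchanged in the wrist view. The cap stands in the tray and the bystanders look undisturbed. Handing in.

```bash
python3 -c "
from h import *
print(job.hand_in()); st=sensors.get_state(); print(st['t'],st['position'],st['wrist_force'],st['grip_width'])"
```

```text
the job is handed in; nothing more can be done
None
the job is handed in; nothing more can be done
```

The job is done and handed in at about 21 s on the robot clock; the hand-in reports no verdict.

- **Cap:** I lifted it off the stand and lowered it into the smaller white tray, leaving the yellow one and the larger white one alone. Contact came at 24 N, then I eased off and released it. The last scene picture shows it upright on its feet, near the tray's centre.
- **Shaft:** I gripped it at the balance point with 90 N and lifted it straight up. It hangs about 104 mm above its seat, with its middle an estimated 2 mm or so from above the stand's centre.
- **Last checks:**
  - The wrist force showed about 5 N of load with almost no torque.
  - Joint speeds were near zero.
  - The pulley did not shift in the wrist view during the lift, so the shaft stayed level.
  - The bolts, race and wrench look unmoved; I did not measure the bystanders.
- **Disagreements:** The top camera placed the stand and tray about 3–5 mm short of where the wrist camera did. I used the wrist readings for the grasps and the placing. A state read after hand-in was refused, so there are no numbers from the final second.

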